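Lock a row of hinge blocks in the welding jig with a taper key

ROBOT

A 6-joint arm with a two-finger parallel gripper is mounted at the origin on the work surface. World frame = base frame: x ahead of the robot, y to its left, z up, the work surface at z = 0. Lengths are in mm, angles in rad, forces in N, time in s.
With the tool pointing down it reaches from about 350 to 725 mm from the base axis. Payload 6 kg.
Tool frame: the origin (TCP) lies at the very end of the fingers, on their centre line; the grasp point (between the pads) lies 19 mm behind it (manip.grip_point_offset is the distance from the TCP to the grasp point, in mm); z points along the fingers, y is the direction in which the jaws open and shut (so a half turn about z gives the same grasp; the last joint's range is limited). The gripper opens to 85 mm and grips with 20 to 120 N. Pads are 22 mm wide; open, the fingers measure 114 mm over their backs; the gripper's body (76 mm by 85 mm) begins 54 mm behind the grasp point. The pads swing forward as they close: fully open they stand 13 mm farther back than shut.
Start: joints at [-0.914, 0.04, 0.085, 0, -1.615, -0.334], TCP at [190.342, -568.984, 231.261] pointing down, gripper open.
Joint ranges: [-2.56, 2.56], [-1.29, 2.01], [-1.08, 1.49], [-3.29, 1.98], [-2.81, -0.18], [-2.99, 2.99]. Speed limits (rad/s): [2.57, 2.57, 3.01, 3.14, 3.14, 3.14].

INTERFACE

Orientations are given as [roll, pitch, yaw] about the fixed x, y, z axes, in that order (R = Rz(yaw) Ry(pitch) Rx(roll)).
In Python, from bench import manip gives the robot as it stands.
- The arm moves only by the tool jog_arm, never from a script. Its argument "commands" is a list of rows, each a list of 7 numbers: the shift along the tool's x, y, z in mm, then the turn, a rotation vector about the tool's x, y, z in degrees, then the opening, from 0 (shut) to 1 (fully open). A call has 1 to 20 rows; each row shifts and turns the commanded pose from where the row before left it, along the tool's axes as they then stand; what a row does not reach is not made up. A row lasts 1/8 s, in which the tool goes at most 62.5 mm and 10.7 degrees, less where a joint would pass 70% of its speed; a pose out of reach is approached as far as the arm can. A call is refused whole if a number of a shift passes 62.5 or a number of a turn 10.7, either way. A call with a gripper value outside its range is refused whole. The fingers move at their own pace and stop on an object; the grip force is fixed at half the most. Time passes only in rows, so rows that do not move let the fingers close. It gives the time, the measured TCP pose, the force and the opening at its end, in the units of the state.
- manip.state(): the state, without advancing time (a new reading comes with each control period).
- manip.grab_frame(name): name is "scene" or "top" or "wrist"; returns the picture (480x640x3 uint8, red, green, blue); there is no depth.
- manip.get_calibration(name): a dict with "vertical_fov" (degrees; the focal length in pixels is half the picture's height over the tangent of half this angle, whatever the lens; pixels are square), "cx", "cy" (the principal point, pixels), "k1" (the pictures are not rectified: a ray, as slopes to the right and down, at radius r is drawn at 1 + k1 r^2 times it, then the intrinsics apply), "T" (4x4, takes a point from camera to world coordinates). Camera axes: x right, y down, z forward; pixel columns grow to the right and rows downward; lengths in mm; the calibration is good to about 2 mm. A picture is of the moment at which its call begins: read the wrist's pose just before it. get_calibration takes no time and is no camera call; for the wrist camera it gives the pose at the moment of the call.
- manip.finish_job(): hands the job in, once; it reports no verdict.
The state is a dict: "time": time; "q": joint angles; "joint_velocities": joint speeds; "tau": joint torques, N m; "ee_pos": TCP position; "eef_rot": TCP orientation; "force": force on the tool from outside, world axes, zero at the start; "torque": the same for the moment, N m; "finger_gap": finger opening in mm.
Only numpy, scipy, OpenCV 4.12 (cv2) and the standard library are available. Lean on these libraries where they do the work, as an engineer would, in place of code of your own. Each camera call takes 0.05 s, during which the arm holds its last target.

TASK

The four hinge blocks stand ragged and loose in the welding jig. Push each one back against the rear fence and lock the row with the steel taper key: lay it flat on the jig in the gap beside the last block, thin end first, and push it in until it holds the whole row tight against the end stop. Leave the pliers, bottle and tin where they are.

Things in the scene. Friction and masses are not known exactly. Their poses are not given: they have to be found in the camera images.
- jig: Welding jig fixed to the bench: grey iron base plate, 170 x 220 x 12 mm, with dark steel bars screwed on top. Origin on its underside at bench level; z up, x away from the robot to the fence, y left along the row (yaw varies 0.22 rad either way). The plate's top (the deck, z 12 mm) spans x -95 to 75, y -110 to 110 mm. Smooth steel: friction of jig, blocks and key on one another 0.28 to 0.42.
- fence (a point): Point on the working face of the rear fence, at deck level, behind the middle of the row; jig frame (45, 19, 12) mm, axes as the jig's. The fence is a bar 14 mm high along y, from y -27 to 105 mm; its face looks to -x.
- end_stop (a point): Point on the working face of the end stop, at deck level; jig frame (23, 75, 12) mm. A bar 16 mm high at the left end of the row, from x -11 to 45 mm; its face looks to -y.
- taper_stop (a point): Front corner of the taper stop's working face, at deck level; jig frame (-20, -58.5, 12) mm. A bar 20 mm high to the right of the gap. Its face slants by 14 in 110 (0.127 rad), from here to (55, -49) mm at the back, and is parallel to the key's slanted side when the key's x axis is along the jig's.
- key_home (a point): Where the key's origin comes to when the blocks are home and the row is tight (give or take some 5 mm in x): jig frame (0, -46.5, 24.5) mm. The key's x axis is then along the jig's x: thin end at x 55, thick end at x -55 mm. On its way in, along +x, the key first meets a loose row some 20 to 40 mm before this, then closes the gaps as it is pushed on.
- block1: Steel hinge block 1 of 4, counted from the end stop. Foot 44 (x) x 28 (y) x 16 mm high, with a bored barrel of 26 mm diameter along y on top, 32 mm high in all; 0.18 to 0.28 kg. Origin: centre of its underside, axes as the jig's. Loose on the deck, 5 to 20 mm short of the fence, about 1 mm from its neighbours. Home: jig x 23 mm, y 61 mm.
- block2: Steel hinge block 2 of 4, counted from the end stop. Foot 44 (x) x 28 (y) x 16 mm high, with a bored barrel of 26 mm diameter along y on top, 32 mm high in all; 0.18 to 0.28 kg. Origin: centre of its underside, axes as the jig's. Loose on the deck, 5 to 20 mm short of the fence, about 1 mm from its neighbours. Home: jig x 23 mm, y 33 mm.
- block3: Steel hinge block 3 of 4, counted from the end stop. Foot 44 (x) x 28 (y) x 16 mm high, with a bored barrel of 26 mm diameter along y on top, 32 mm high in all; 0.18 to 0.28 kg. Origin: centre of its underside, axes as the jig's. Loose on the deck, 5 to 20 mm short of the fence, about 1 mm from its neighbours. Home: jig x 23 mm, y 5 mm.
- block4: Steel hinge block 4 of 4, counted from the end stop; the last one, next to the gap. Foot 44 (x) x 28 (y) x 16 mm high, with a bored barrel of 26 mm diameter along y on top, 32 mm high in all; 0.18 to 0.28 kg. Origin: centre of its underside, axes as the jig's. Loose on the deck, 5 to 20 mm short of the fence, about 1 mm from its neighbours. Home: jig x 23 mm, y -23 mm.
- key: Gib-head taper key, plain steel, 0.3 to 0.5 kg, on the bench left or right of the jig: a wedge 110 mm long, 25 mm high, in plan 26 mm thick at the -x end and 12 mm at the +x end (rounded nose). Origin: its centre, 12.5 mm above its underside, 55 mm from each end, where it is 19 mm thick. Straight side at y +9.5 mm (goes against block4); slanted side -y (goes against the taper stop).
- key_push (a point): Middle of the key's flat thick end face, 12.5 mm above its underside; own frame (-55, -3.5, 0) mm, axes as the key's. At this end a head 14 mm long (x -55 to -41) and 26 mm wide rises 13 mm above the wedge's top, so the end face is 38 mm high. A push here of 15 to 20 N along +x jams the key in the closed row; friction then holds it.
- pliers: Bystander: pliers with black handles, 155 mm long, lying on the bench on the other side of the jig from the key. Origin: underside.
- bottle: Bystander: white plastic bottle, 54 mm across, 140 mm high, behind the jig on the left. Origin: underside.
- tin: Bystander: aluminium cup, 72 mm across, 60 mm high, behind the jig on the right. Origin: underside.
There are look-alikes about, which are no part of the job. What is shaped like the block3 but orange or purple is not meant.

How it is judged:
By the outcome, as a careful person would: the job done as asked, in the order asked, and still so for the second after the job is handed in, with the robot touching nothing.
It also fails if it takes over 69 s, if anything falls off the work surface, if the arm or the gripper's body presses on something with over 40 N, if the wrist force passes 120 N, or if a joint passes its speed limit or range.

## Working session

There is one attempt and no reset: what is moved stays moved. The work goes in short steps, Python scripts to look and compute and a tool call to move; the robot and the scene stay as the last step left them, time stands still between calls to the robot, and variables do not carry over. Pictures are saved under pics/ and viewed, and the job is handed in when it is done.

Besides the shell and the picture viewer there is one more tool, called after "Emit:" by a JSON object that holds its "fn" and its "kwargs". jog_arm: Moves the arm, as the interface text tells. Its arguments: {"type":"object","properties":{"commands":{"type":"array"}},"required":["commands"]}

```bash
ls; mkdir -p pics; python3 - <<'E'
from bench import manip
import cv2
for n in("scene","top","wrist"):
    c=manip.get_calibration(n); print(n,c)
    cv2.imwrite(f"pics/{n}0.png",manip.grab_frame(n)[:,:,::-1])
print(manip.state())
E
```

```text
pics
scene {'vertical_fov': 44.136940354735664, 'cx': 318.34981410966753, 'cy': 241.8400627812245, 'k1': -0.03690483510663362, 'T': array([[-5.21571361e-01,  6.60762844e-01, -5.39773822e-01,
         1.27409566e+03],
       [ 8.53001937e-01,  3.89939268e-01, -3.46893446e-01,
         4.58036047e+02],
       [-1.87352911e-02, -6.41357803e-01, -7.67013141e-01,
         1.04159821e+03],
       [ 0.00000000e+00,  0.00000000e+00,  0.00000000e+00,
         1.00000000e+00]])}
top {'vertical_fov': 49.68152700444527, 'cx': 327.87461474097364, 'cy': 230.06632944906025, 'k1': 0.05083409928071081, 'T': array([[ 5.01046657e-03, -9.77130094e-01,  2.12583336e-01,
         3.67937268e+02],
       [-9.99975315e-01, -5.94308231e-03, -3.74827916e-03,
         1.29772076e+01],
       [ 4.92595663e-03, -2.12559308e-01, -9.77135751e-01,
         1.03098015e+03],
       [ 0.00000000e+00,  0.00000000e+00,  0.00000000e+00,
         1.00000000e+00]])}
wrist {'vertical_fov': 70.69383132494089, 'cx': 317.4203657628109, 'cy': 232.94865104391718, 'k1': -0.05372958035528827, 'T': array([[-3.16742860e-01,  9.137592
[... 264 characters left out ...]
0.00000000e+00,
         1.00000000e+00]])}
{'time': 0.15, 'q': array([-9.14275123e-01,  4.06743084e-02,  8.40401121e-02, -3.17465605e-04,
       -1.61551479e+00, -3.33711419e-01]), 'joint_velocities': array([ 0.00082122, -0.00173045,  0.00274413,  0.00312524,  0.00147702,
       -0.00082039]), 'tau': array([-3.52648298e-03, -3.68614340e+01,  3.47689962e+01,  6.93613127e+00,
       -4.41401324e-03, -1.77276195e-05]), 'ee_pos': array([ 190.31486491, -568.74546157,  230.51166992]), 'eef_rot': array([ 3.14021073e+00, -1.43394476e-04, -2.81876879e+00]), 'force': array([-0.26602735,  0.67142819,  0.11235441]), 'torque': array([0.02641818, 0.01892823, 0.00460481]), 'finger_gap': 85.17953427238872}
```

View pics/top0.png

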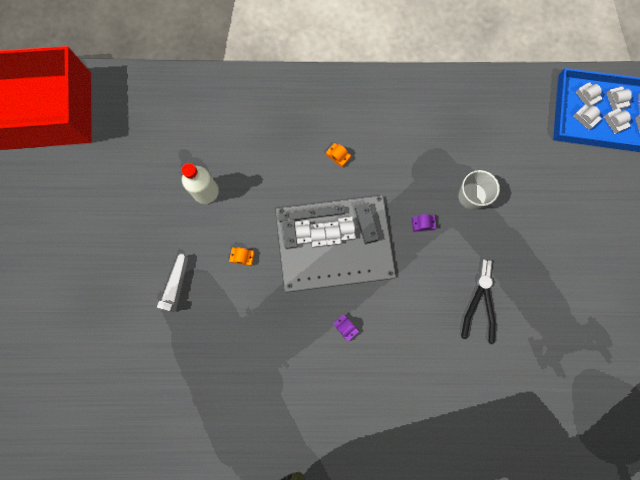

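View pics/scene0.png

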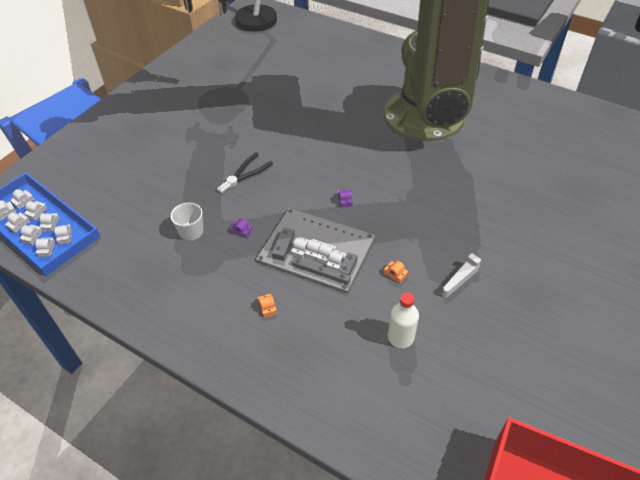

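View pics/wrist0.png

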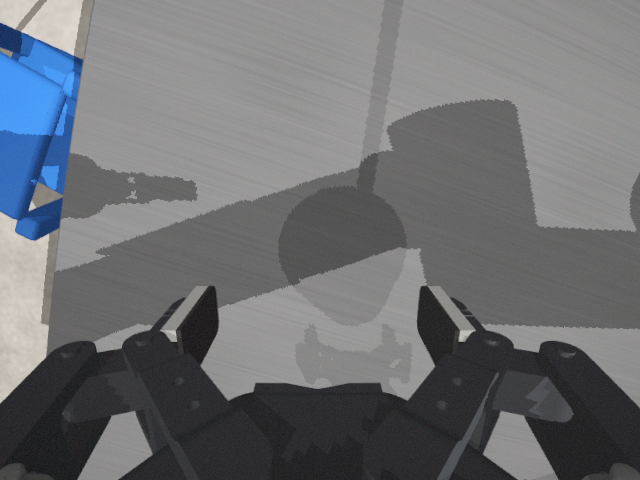

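The top picture shows the jig at about (337,243), with the key left of it from (163,306) at the thick head to (183,256) at the thin end. The grey row is at (325,230). The orange parts at (338,154) and (241,255) and the purple ones at (424,222) and (347,327) are look-alikes. Next I'll enlarge both areas.

```bash
cat > h.py <<'E'
import numpy as np, cv2, json
from bench import manip
def K(c): 
    f=240/np.tan(np.radians(c['vertical_fov'])/2); return f
def proj(c,P):
    P=np.atleast_2d(np.asarray(P,float)); T=np.asarray(c['T'])
    Q=(P-T[:3,3])@T[:3,:3]; s=Q[:,:2]/Q[:,2:3]; r2=(s**2).sum(1,keepdims=True)
    return s*(1+c['k1']*r2)*K(c)+[c['cx'],c['cy']]
def unproj(c,uv,z):
    uv=np.atleast_2d(np.asarray(uv,float)); d=(uv-[c['cx'],c['cy']])/K(c); s=d.copy()
    for _ in range(20): s=d/(1+c['k1']*(s**2).sum(1,keepdims=True))
    T=np.asarray(c['T']); R=np.c_[s,np.ones(len(s))]@T[:3,:3].T
    t=(z-T[2,3])/R[:,2:3]; return T[:3,3]+t*R
def crop(src,dst,x0,y0,w,h,k):
    im=cv2.imread(src) if isinstance(src,str) else src
    o=cv2.resize(im[y0:y0+h,x0:x0+w],None,fx=k,fy=k,interpolation=cv2.INTER_CUBIC)
    cv2.imwrite(dst,o)
E
python3 - <<'E'
from h import *
crop("pics/top0.png","pics/c1.png",265,185,145,115,5.5)
crop("pics/top0.png","pics/c2.png",140,235,90,90,6)
c=manip.get_calibration("top")
print(unproj(c,[[163,306],[183,256],[172,283]],12).round())
print(unproj(c,[[276,208],[384,196],[397,277],[287,291]],12).round(1))
E
```

```text
[[437. 327.  12.]
 [535. 296.  12.]
 [482. 313.  12.]]
[[ 634.8  114.5   12. ]
 [ 661.4 -105.1   12. ]
 [ 495.8 -127.7   12. ]
 [ 467.    88.5   12. ]]
```

View pics/c1.png

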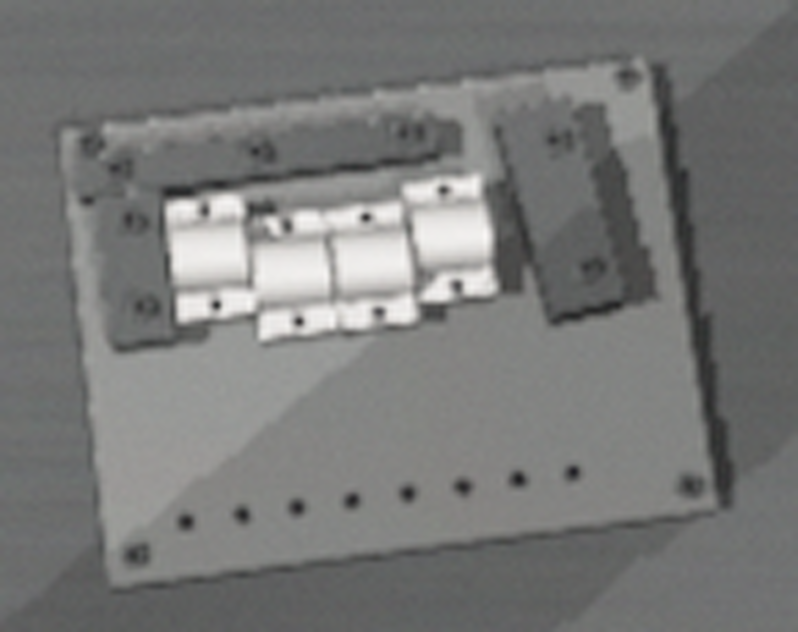

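View pics/c2.png

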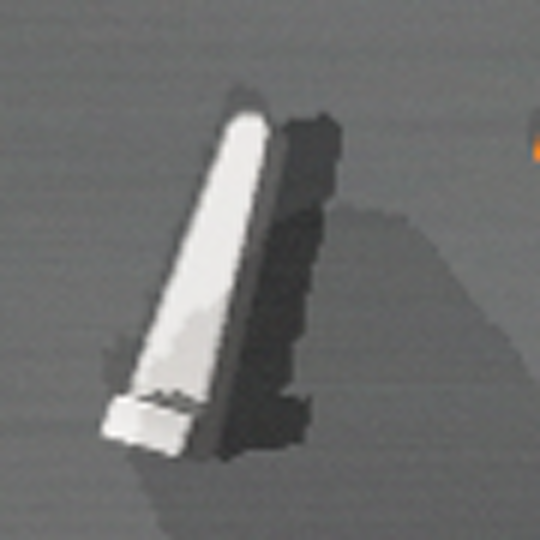

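Only the grey row in the jig is meant: block1 to block4 at crop x 207, 292, 370 and 450 (pixels near 303, 318, 333 and 347, row 230). The key's head stands up at its near end. I'll bring the wrist camera over the jig for a close look.

Emit:
{"fn": "jog_arm", "kwargs": {"commands": [[-42.7, 35.7, 0, 0, 0, 0, 1], [-42.7, 35.7, 0, 0, 0, 0, 0], [-42.7, 35.7, 0, 0, 0, 0, 0], [-42.7, 35.7, 0, 0, 0, 0, 0], [-42.7, 35.7, 0, 0, 0, 0, 0], [-42.7, 35.7, 0, 0, 0, 0, 0], [-42.7, 35.7, 0, 0, 0, 0, 0], [-42.7, 35.7, 0, 0, 0, 0, 0], [-42.7, 35.7, 0, 0, 0, 0, 0], [-42.7, 35.7, 0, 0, 0, 0, 0], [-42.7, 35.7, 0, 0, 0, 0, 0], [-42.7, 35.7, 0, 0, 0, 10, 0], [0, 0, 0, 0, 0, 0, 0], [0, 0, 0, 0, 0, 0, 0]]}}

```text
time: 1.9
ee_pos: [540.2, -0.2, 230.9]
eef_rot: [-3.141, -0.001, -2.992]
force: [0.8, -0.5, 0.1]
finger_gap: -0.0
```

```bash
python3 - <<'E'
from h import *
c=manip.get_calibration("wrist"); im=manip.grab_frame("wrist")[:,:,::-1]
cv2.imwrite("pics/w1.png",im); np.save("w1T.npy",c['T']); s=manip.state(); print(s['time'],s['ee_pos'],s['eef_rot'],s['force'],s['finger_gap'])
E
```

```text
1.95 [540.13550826  -0.67361683 231.34230918] [-3.14148790e+00 -1.34442653e-04 -2.99277240e+00] [-0.62168254 -1.14880854 -0.35317666] -0.05497415941397355
```

View pics/w1.png

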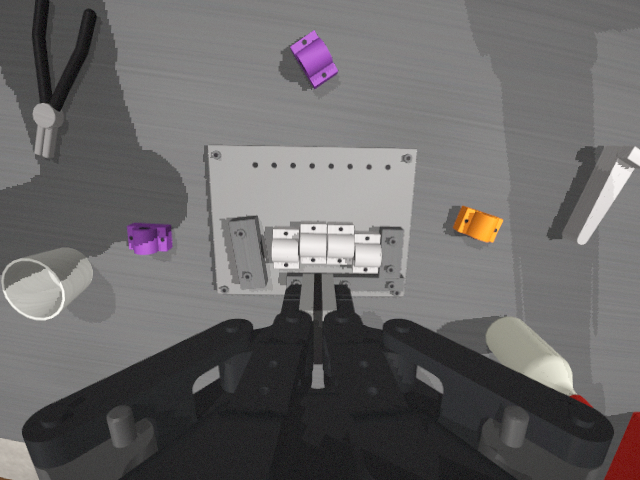

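The wrist picture is upside down, with the robot side at the top. The jig plate spans (208,147) to (417,150) to (403,296). Blocks 1 to 4 are at x 367, 340, 312 and 286, with the purple and orange look-alikes outside the plate. I'll enlarge it for corners.

```bash
python3 - <<'E'
from h import *
crop("pics/w1.png","pics/c3.png",200,140,225,165,3.5)
E
```

```text
(no output)
```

View pics/c3.png

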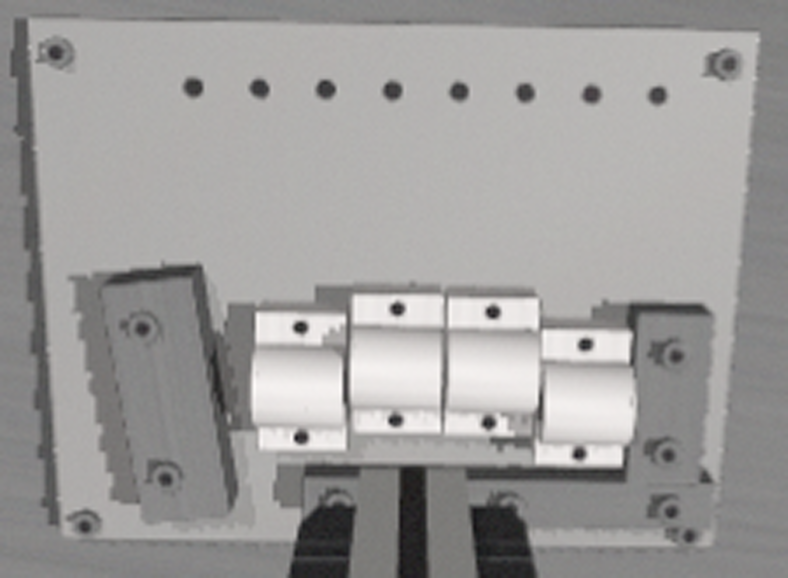

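```bash
cat >fit.py <<'E'
from h import *
from scipy.optimize import least_squares
cw=manip.get_calibration("wrist"); cw['T']=np.load("w1T.npy"); ct=manip.get_calibration("top")
J=np.array([[-95,-110],[-95,110],[75,110],[75,-110]])
W=np.array([[28,18],[758,33],[714,543],[62,535]])/3.5+[199.9,139.9]
W=np.vstack([W,np.array([[203,266],[630,305]])/3.5+[199.9,139.9]]); JW=np.vstack([J,[[-20,-58.5],[-11,75]]])
Tt=np.array([[715,512],[108,588],[60,128],[650,60]])/5.5+[264.9,184.9]
def tw(p,J,z=12):
    c,s=np.cos(p[2]),np.sin(p[2]); return np.c_[p[0]+c*J[:,0]-s*J[:,1],p[1]+s*J[:,0]+c*J[:,1],np.full(len(J),z)]
fw=lambda p:(proj(cw,tw(p,JW))-W).ravel(); ft=lambda p:(proj(ct,tw(p,J))-Tt).ravel()
for n,f in(("w",fw),("t",ft),("both",lambda p:np.r_[fw(p),ft(p)])):
    r=least_squares(f,[560,0,.14],loss='soft_l1',x_scale=[10,10,.1]); print(n,r.x.round(4),f(r.x).round(1))
p=r.x
def tojig(X):
    c,s=np.cos(p[2]),np.sin(p[2]); d=X[:,:2]-p[:2]; return np.c_[c*d[:,0]+s*d[:,1],-s*d[:,0]+c*d[:,1]]
E
python3 - <<'E'
from fit import *
# block near-edge corners, foot top z=28 : left(low y),right
b={4:[[254,313],[344,309]],3:[[351,294],[441,293]],2:[[447,297],[540,290]],1:[[541,329],[631,330]]}
for k,v in b.items(): print(k,(tojig(unproj(cw,np.array(v)/3.5+[199.9,139.9],28))).round(1).tolist())
print(tojig(unproj(cw,np.array([[254,448],[346,450],[534,465],[625,466],[304,505]])/3.5+[199.9,139.9],28)).round(1).tolist())
E
```

```text
w [ 5.75969e+02 -2.05610e+00  1.30100e-01] [-0.6 -0.2  1.7 -0.5  0.1  2.5 -0.7  1.4  0.4 -0.  -0.3 -0.9]
t [ 5.737911e+02 -3.387900e+00  1.262000e-01] [ 0.5  0.2 -0.2 -0.2 -0.2  0.  -0.1 -0.1]
both [ 5.754454e+02 -2.337300e+00  1.299000e-01] [-0.8 -0.8  1.6 -1.  -0.   2.1 -0.9  0.9  0.2 -0.5 -0.5 -1.4  0.1 -0.9
 -0.6 -0.8 -0.8 -0.6 -0.8 -1.1]
4 [[-8.8, -40.8], [-10.6, -13.7]]
3 [[-15.3, -11.6], [-16.1, 15.4]]
2 [[-14.9, 17.3], [-17.6, 45.1]]
1 [[-5.5, 46.0], [-5.7, 73.4]]
[[34.8, -41.6], [34.9, -12.9], [38.8, 46.0], [38.6, 74.6], [53.8, -26.1]]
```

The jig fits at (575.2, -2.5) mm, yaw about 0.129, with 1 to 2 px residuals. The near faces of blocks 1 to 4 come out at jig x -5.6, -16, -15.7 and -9.5, and home is +1. Blocks 3 and 2 stick out most, so I'll push those first.

Emit:
{"fn": "jog_arm", "kwargs": {"commands": [[13, -4, 50, 0, 0, 1.1, 0], [0, 0, 60, 0, 0, 0, 0], [0, 0, 60, 0, 0, 0, 0], [0, 0, 30, 0, 0, 0, 0], [0, 0, 0, 0, 0, 0, 0], [0, 0, 0, 0, 0, 0, 0]]}}

```text
time: 2.7
ee_pos: [529.2, -6.5, 33.7]
eef_rot: [-3.141, 0.003, -3.013]
force: [0.6, 0.4, 0.1]
finger_gap: -0.1
```

```bash
cat > st.py <<'E'
from h import *
p=[575.2,-2.5,.129]
s=manip.state(); d=s['ee_pos'][:2]-p[:2]; c,sn=np.cos(p[2]),np.sin(p[2])
f=s['force']
print('t',s['time'],'jig',round(c*d[0]+sn*d[1],2),round(-sn*d[0]+c*d[1],2),'z',s['ee_pos'][2].round(2),'rot',s['eef_rot'].round(4),'Fjig',round(c*f[0]+sn*f[1],1),round(-sn*f[0]+c*f[1],1),round(f[2],1),'gap',round(s['finger_gap'],1))
E
python3 st.py; python3 - <<'E'
from h import *
cv2.imwrite("pics/w2.png",manip.grab_frame("wrist")[:,:,::-1])
E
```

```text
t 2.7 jig -46.08 1.99 z 33.66 rot [-3.1415  0.0032 -3.0128] Fjig 0.6 0.4 0.1 gap -0.1
```

View pics/w2.png

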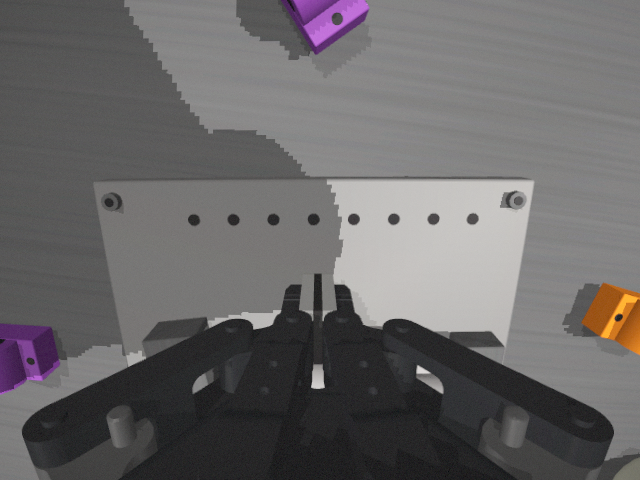

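Emit:
{"fn": "jog_arm", "kwargs": {"commands": [[0, 0, 14, 0, 0, 0, 0], [-10, 0, 0, 0, 0, 0, 0], [-5, 0, 0, 0, 0, 0, 0], [-5, 0, 0, 0, 0, 0, 0], [-5, 0, 0, 0, 0, 0, 0], [-5, 0, 0, 0, 0, 0, 0], [-3, 0, 0, 0, 0, 0, 0], [-2, 0, 0, 0, 0, 0, 0], [0, 0, 0, 0, 0, 0, 0]]}}

```text
time: 3.88
ee_pos: [563.0, -1.5, 17.2]
eef_rot: [3.141, 0.0, -3.013]
force: [0.2, -0.9, -0.2]
finger_gap: -0.0
```

```bash
python3 st.py
```

```text
t 3.875 jig -11.98 2.6 z 17.25 rot [ 3.1415e+00  2.0000e-04 -3.0125e+00] Fjig 0.0 -0.9 -0.2 gap -0.0
```

Emit:
{"fn": "jog_arm", "kwargs": {"commands": [[-1.5, 0, 0, 0, 0, 0, 0], [-1.5, 0, 0, 0, 0, 0, 0], [0, 0, 0, 0, 0, 0, 0]]}}

```text
time: 4.25
ee_pos: [564.6, -1.5, 17.1]
eef_rot: [-3.141, -0.003, -3.013]
force: [-6.3, -0.6, 3.0]
finger_gap: -0.0
```

```bash
python3 st.py;python3 - <<'E'
from h import *
im=manip.grab_frame("top")[:,:,::-1]; crop(im,"pics/c4.png",265,185,145,115,5.5)
E
```

```text
t 4.25 jig -10.33 2.4 z 17.14 rot [-3.1414e+00 -3.0000e-03 -3.0127e+00] Fjig -6.3 0.2 3.0 gap -0.0
```

View pics/c4.png

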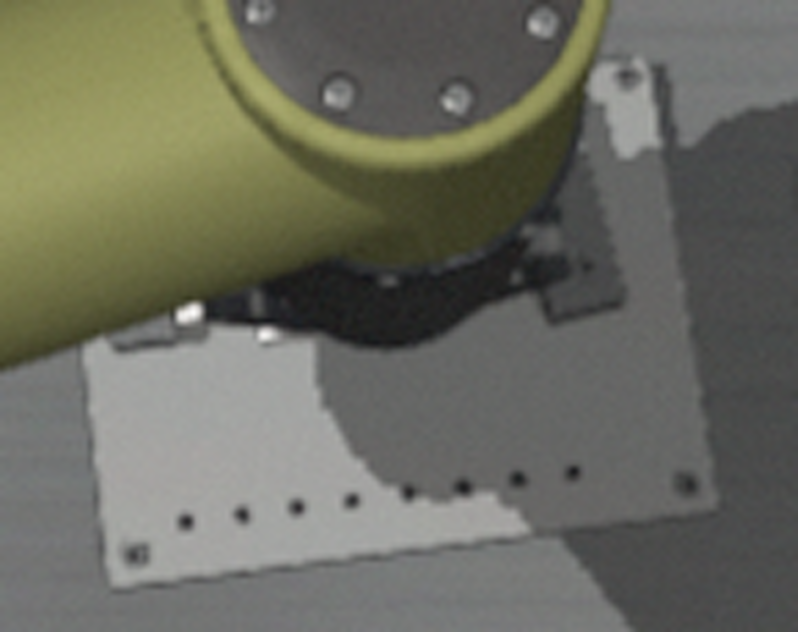

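Contact is at -10.3, where the fence should stop it (-10). I'll press a little more, then move on to block 2.

Emit:
{"fn": "jog_arm", "kwargs": {"commands": [[-1, 0, 0, 0, 0, 0, 0], [0, 0, 0, 0, 0, 0, 0], [20, 0, 0, 0, 0, 0, 0], [5, 29, 0, 0, 0, 0, 0], [-6, 0, 0, 0, 0, 0, 0], [-5, 0, 0, 0, 0, 0, 0], [-5, 0, 0, 0, 0, 0, 0], [-5, 0, 0, 0, 0, 0, 0], [-2, 0, 0, 0, 0, 0, 0], [-2, 0, 0, 0, 0, 0, 0], [-1, 0, 0, 0, 0, 0, 0], [0, 0, 0, 0, 0, 0, 0]]}}

```text
time: 5.8
ee_pos: [560.9, 27.0, 16.9]
eef_rot: [-3.141, -0.008, -3.013]
force: [-16.4, 0.5, 9.4]
finger_gap: 0.2
```

```bash
python3 st.py
```

```text
t 5.8 jig -10.35 31.05 z 16.86 rot [-3.1408 -0.0078 -3.013 ] Fjig -16.2 2.6 9.4 gap 0.2
```

Emit:
{"fn": "jog_arm", "kwargs": {"commands": [[20, 0, 0, 0, 0, 0, 0], [5, -29, 0, 0, 0, 0, 0], [0, -29, 0, 0, 0, 0, 0], [-8, 0, 0, 0, 0, 0, 0], [-5, 0, 0, 0, 0, 0, 0], [-4, 0, 0, 0, 0, 0, 0], [-4, 0, 0, 0, 0, 0, 0], [-2, 0, 0, 0, 0, 0, 0], [-1, 0, 0, 0, 0, 0, 0], [0, 0, 0, 0, 0, 0, 0]]}}

```text
time: 7.05
ee_pos: [568.5, -29.9, 17.0]
eef_rot: [-3.142, -0.005, -3.012]
force: [-9.4, -0.9, 5.8]
finger_gap: -0.1
```

```bash
python3 st.py
```

```text
t 7.05 jig -10.15 -26.34 z 16.95 rot [-3.1415 -0.005  -3.0124] Fjig -9.5 0.3 5.8 gap -0.1
```

Emit:
{"fn": "jog_arm", "kwargs": {"commands": [[-0.5, 0, 0, 0, 0, 0, 0], [20, 0, 0, 0, 0, 0, 0], [6, 42, 0, 0, 0, 0, 0], [0, 42, 0, 0, 0, 0, 0], [-9, 0, 0, 0, 0, 0, 0], [-5, 0, 0, 0, 0, 0, 0], [-4, 0, 0, 0, 0, 0, 0], [-4, 0, 0, 0, 0, 0, 0], [-2, 0, 0, 0, 0, 0, 0], [-2, 0, 0, 0, 0, 0, 0], [0, 0, 0, 0, 0, 0, 0]]}}

```text
time: 8.43
ee_pos: [557.5, 52.4, 16.9]
eef_rot: [-3.14, -0.007, -3.013]
force: [-12.9, -0.9, 8.4]
finger_gap: -0.2
```

```bash
python3 st.py
```

```text
t 8.425 jig -10.48 56.68 z 16.88 rot [-3.1404 -0.007  -3.0134] Fjig -12.9 0.8 8.4 gap -0.2
```

All four read as being against the fence. I'll rise and check with the wrist camera.

Emit:
{"fn": "jog_arm", "kwargs": {"commands": [[20, 0, 0, 0, 0, 0, 0], [0, -25, -50, 0, 0, 0, 0.5], [0, -25, -55, 0, 0, 0, 1], [0, 0, -60, 0, 0, 0, 1], [0, 0, -50, 0, 0, 0, 1], [0, 0, 0, 0, 0, 0, 1], [0, 0, 0, 0, 0, 0, 1]]}}

```text
time: 9.3
ee_pos: [546.8, 1.5, 231.7]
eef_rot: [3.141, -0.0, -3.013]
force: [0.1, 0.4, -0.4]
finger_gap: 85.3
```

```bash
python3 st.py; python3 - <<'E'
from h import *
c=manip.get_calibration("wrist"); np.save("w3T.npy",c['T'])
im=manip.grab_frame("wrist")[:,:,::-1]; cv2.imwrite("pics/w3.png",im); crop(im,"pics/c5.png",180,140,225,170,3.5)
E
```

```text
t 9.3 jig -27.7 7.58 z 231.72 rot [ 3.1409e+00 -3.0000e-04 -3.0128e+00] Fjig 0.2 0.4 -0.4 gap 85.3
```

View pics/w3.png

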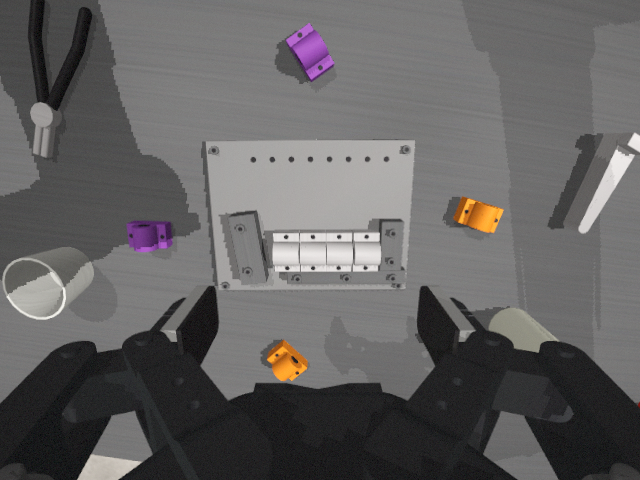

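View pics/c5.png

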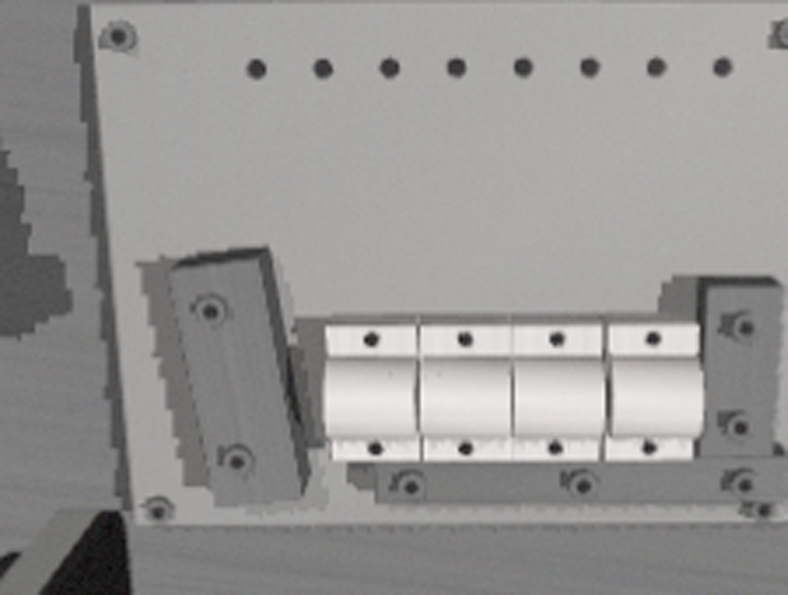

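All four blocks now stand in a straight row against the fence: front edges at crop row 325, foot backs at 462 and flush. Next I'll look at the key.

Emit:
{"fn": "jog_arm", "kwargs": {"commands": [[-3.5, 49, 0, 0, 0, 0, 1], [-3.5, 49, 0, 0, 0, 0, 1], [-3.5, 49, 0, 0, 0, 0, 1], [-3.5, 49, 0, 0, 0, 8, 1], [-3.5, 49, 0, 0, 0, 8, 1], [-3.5, 49, 0, 0, 0, 8, 1], [0, 0, 0, 0, 0, 0, 1], [0, 0, 0, 0, 0, 0, 1]]}}

```text
time: 10.35
ee_pos: [550.0, 294.1, 230.9]
eef_rot: [-3.139, -0.001, 2.853]
force: [0.6, -0.1, 1.3]
finger_gap: 85.4
```

```bash
python3 st.py; python3 - <<'E'
from h import *
c=manip.get_calibration("wrist"); np.save("w4T.npy",c['T'])
im=manip.grab_frame("wrist")[:,:,::-1]; cv2.imwrite("pics/w4.png",im); 
print(manip.state()['ee_pos'])
E
```

```text
t 10.35 jig 13.18 297.38 z 230.88 rot [-3.1394e+00 -1.1000e-03  2.8528e+00] Fjig 0.6 -0.2 1.3 gap 85.4
[550.19386109 293.71570634 231.65468831]
```

View pics/w4.png

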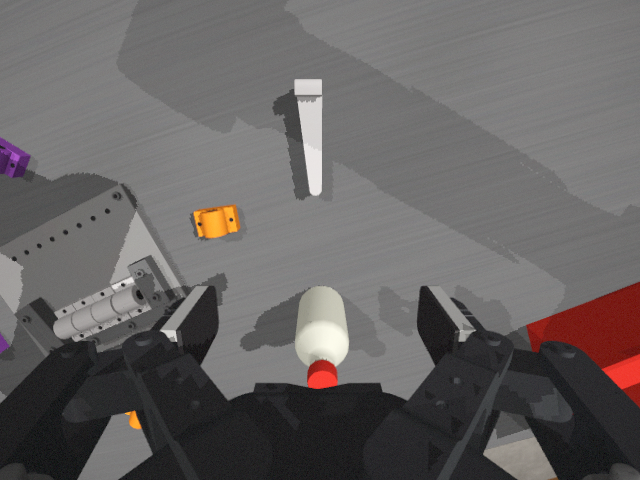

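The wrist picture shows the key with its head at (308,87), its nose at (315,192) and its straight side on the right (x about 322). The bottle lies under the gripper, well clear in height. I'll enlarge the key.

```bash
python3 - <<'E'
from h import *
crop("pics/w4.png","pics/c6.png",260,65,110,140,4.2)
E
```

```text
(no output)
```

View pics/c6.png

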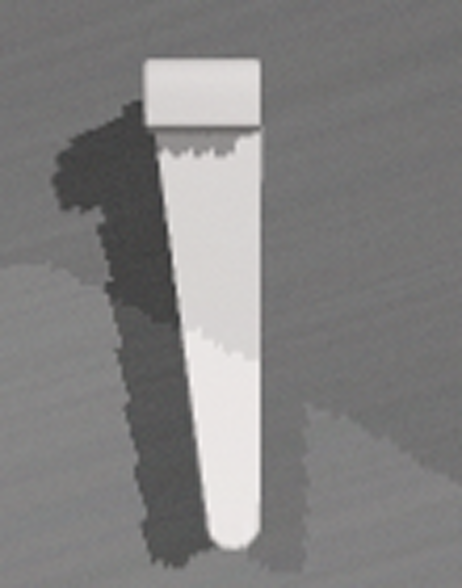

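```bash
python3 - <<'E'
from h import *
from scipy.optimize import least_squares
c=manip.get_calibration("wrist"); c['T']=np.load("w4T.npy")
px=lambda a:np.array(a,float)/4.2+[259.9,64.9]
H=px([[145,60],[260,58],[260,127],[147,127]]); E=px([[261,165],[260,520],[157,150],[206,510]]); N=px([[235,550]])
h=unproj(c,H,38); e=unproj(c,E,25); n=unproj(c,N,25)
print(h.round(1),e.round(1),n.round(1))
P=np.array([[-55,-16.5,25.5],[-55,9.5,25.5],[-41,9.5,25.5],[-41,-16.5,25.5],[55,3.5,12.5]])
obs=np.vstack([H,N])
def w(p,P): 
    cc,s=np.cos(p[2]),np.sin(p[2]); return np.c_[p[0]+cc*P[:,0]-s*P[:,1],p[1]+s*P[:,0]+cc*P[:,1],P[:,2]+12.5]
def f(p):
    r=(proj(c,w(p,P))-obs).ravel()
    # edge points: residual of local y
    cc,s=np.cos(p[2]),np.sin(p[2]); d=e[:,:2]-p[:2]; lx=cc*d[:,0]+s*d[:,1]; ly=-s*d[:,0]+cc*d[:,1]
    y=np.array([9.5,9.5,0,0]); y[2:]=9.5-(19-lx[2:]*14/110)
    return np.r_[r,(ly-y)*1.2]
r=least_squares(f,[482,313,-.3],x_scale=[10,10,.1]); print(r.x,f(r.x).round(2))
k=r.x
# refine: tool target
s=manip.state(); yaw=s['eef_rot'][2]; print(yaw, (yaw-(k[2]+np.pi)))
# bottle
cb=manip.get_calibration("top"); print('bottle base',unproj(cb,[[205,200]],0))
E
```

```text
[[427.8 307.8  38. ]
 [434.7 332.1  38. ]
 [448.5 328.1  38. ]
 [441.3 304.1  38. ]] [[455.1 326.5  25. ]
 [534.3 302.9  25. ]
 [445.  304.4  25. ]
 [528.2 291.   25. ]] [[539.7 294.9  25. ]]
[ 4.85206356e+02  3.07572506e+02 -2.89300487e-01] [-0.4   0.06  0.42  0.49  0.37  0.05 -0.64  0.09  0.08 -0.76  0.05  0.08
 -0.26 -0.02]
2.852053018066665 -0.00023914899624966068
bottle base [[653.85223073 261.52811529   0.        ]]
```

The fit is clean (residuals under 0.8): key at (485.2, 307.6), yaw -0.289, and the tool yaw already matches. I'll grasp at key x -12, near its centre of mass, with the straight side flush to one pad.

Emit:
{"fn": "jog_arm", "kwargs": {"commands": [[39, -3.3, 50, 0, 0, 0, 1], [39.2, -3.4, 40, 0, 0, 0, 1], [0, 0, 60, 0, 0, 0, 1], [0, 0, 50, 0, 0, 0, 1], [0, 0, 0, 0, 0, 0, 1], [0, 0, 0, 0, 0, 0, 1]]}}

```text
time: 11.15
ee_pos: [475.5, 310.5, 36.1]
eef_rot: [3.139, 0.002, 2.852]
force: [1.4, 0.5, 0.7]
finger_gap: 85.4
```

```bash
python3 st.py; python3 - <<'E'
from h import *
im=manip.grab_frame("wrist")[:,:,::-1]; cv2.imwrite("pics/w5.png",im); 
print(manip.state()['ee_pos'])
E
```

```text
t 11.15 jig -58.63 323.26 z 36.06 rot [3.1389e+00 2.5000e-03 2.8516e+00] Fjig 1.5 0.3 0.7 gap 85.4
[475.67177839 311.0705569   36.59264536]
```

View pics/w5.png

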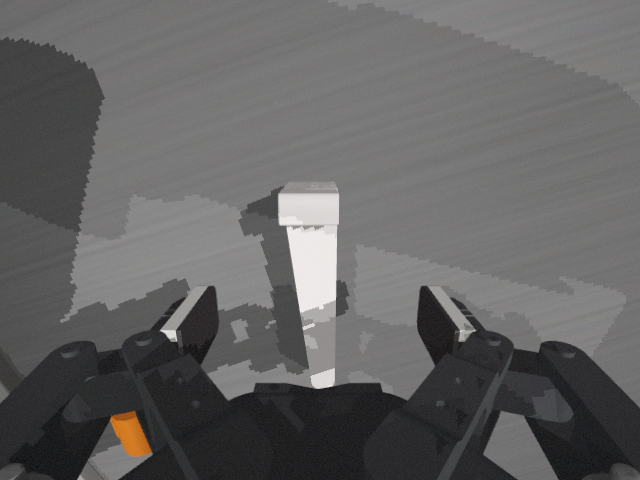

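Emit:
{"fn": "jog_arm", "kwargs": {"commands": [[1.9, -2, 18, 0, 0, 0, 1], [0, 0, 13, 0, 0, 0, 1], [0, 0, 0, 0, 0, 0, 1], [0, 0, 0, 0, 0, 0, 0.6]]}}

```text
time: 11.7
ee_pos: [471.8, 309.0, 2.4]
eef_rot: [3.142, 0.0, 2.852]
force: [0.1, 0.4, 0.8]
finger_gap: 69.8
```

```bash
python3 st.py; python3 - <<'E'
from h import *
print(manip.state()['ee_pos'])
E
```

```text
t 11.7 jig -62.44 322.23 z 2.36 rot [3.1416e+00 3.0000e-04 2.8520e+00] Fjig 0.2 0.4 0.8 gap 69.8
[471.83162502 309.01675208   2.35517893]
```

Emit:
{"fn": "jog_arm", "kwargs": {"commands": [[0, 0, -0.5, 0, 0, 0, 0.4], [0, 0, 0, 0, 0, 0, 0.25], [0, 0, 0, 0, 0, 0, 0], [0, 0, 0, 0, 0, 0, 0], [0, 0, 0, 0, 0, 0, 0], [0, 0, 0, 0, 0, 0, 0]]}}

```text
time: 12.45
ee_pos: [472.0, 309.4, 3.2]
eef_rot: [3.14, 0.001, 2.852]
force: [1.1, 2.4, 4.1]
finger_gap: 19.9
```

```bash
python3 st.py
```

```text
t 12.45 jig -62.23 322.59 z 3.22 rot [3.1403e+00 6.0000e-04 2.8520e+00] Fjig 1.4 2.2 4.1 gap 19.9
```

Emit:
{"fn": "jog_arm", "kwargs": {"commands": [[0, 0, -10, 0, 0, 0, 0], [0, 0, -30, 0, 0, 0, 0], [0, 0, -30, 0, 0, 0, 0], [0, 0, 0, 0, 0, 0, 0], [0, 0, 0, 0, 0, 0, 0]]}}

```text
time: 13.08
ee_pos: [470.5, 308.2, 70.5]
eef_rot: [-3.139, -0.002, 2.851]
force: [0.5, 0.6, -4.3]
finger_gap: 20.1
```

```bash
python3 st.py; python3 - <<'E'
from h import *
c=manip.get_calibration("wrist"); np.save("w6T.npy",c['T']); print(manip.state()['ee_pos'])
im=manip.grab_frame("wrist")[:,:,::-1]; cv2.imwrite("pics/w6.png",im)
im=manip.grab_frame("scene")[:,:,::-1]; cv2.imwrite("pics/s6.png",im); crop(im,"pics/s6c.png",340,150,200,150,4)
E
```

```text
t 13.075 jig -63.84 321.54 z 70.47 rot [-3.1392e+00 -2.5000e-03  2.8513e+00] Fjig 0.5 0.5 -4.3 gap 20.1
[470.52264963 308.15094618  70.46834841]
```

View pics/w6.png

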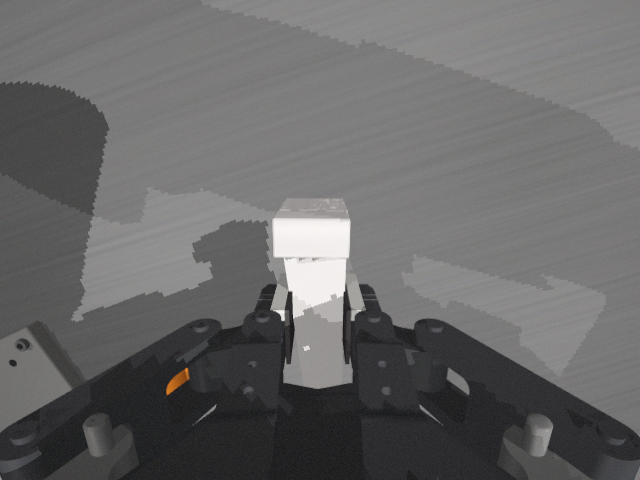

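View pics/s6c.png

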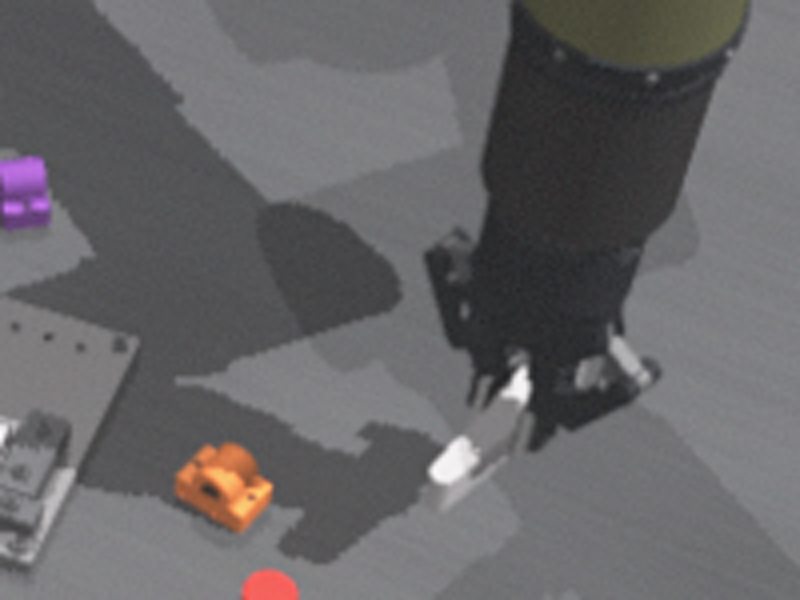

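The key is held: head at (312,230) and level edges. I'll enlarge it to measure its attitude in the grip.

```bash
python3 - <<'E'
from h import *
crop("pics/w6.png","pics/c7.png",250,180,120,220,2.7)
crop("pics/w6.png","pics/c8.png",262,190,100,90,7)
E
```

```text
(no output)
```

View pics/c8.png

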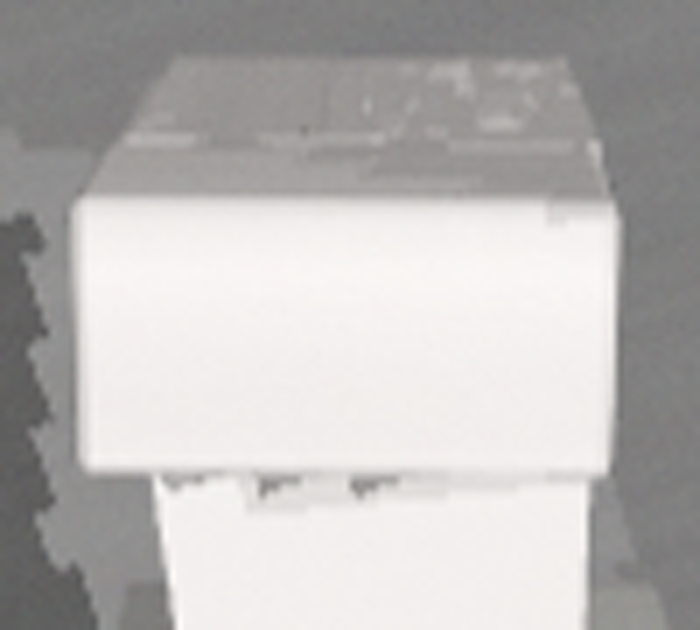

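View pics/c7.png

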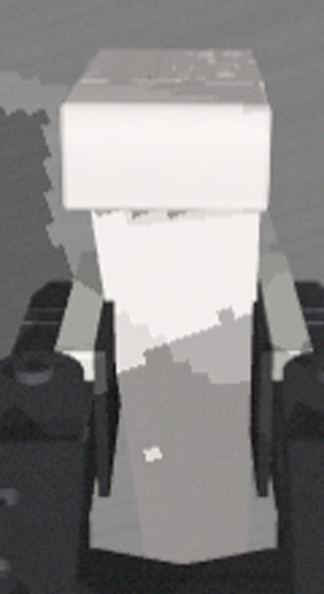

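```bash
cat > pnp.py <<'E'
from h import *
from scipy.spatial.transform import Rotation as Ro
from scipy.optimize import least_squares
c=manip.get_calibration("wrist"); T=c['T']=np.load("w6T.npy")
P=np.array([[-55,-16.5,25.5],[-55,9.5,25.5],[-41,-16.5,25.5],[-41,9.5,25.5],[-55,-16.5,-12.5],[-55,9.5,-12.5]])
o=np.array([[75,197],[619,200],[86,472],[609,472],[175,57],[567,57]])/7+[261.9,189.9]
k0=np.array([485.2,307.6,83]);
# tool pose
tool=np.array([470.52,308.15,70.47]); Rt=Ro.from_euler('xyz',[-3.1392,-.0025,2.8513])
def f(v): 
    R=Ro.from_rotvec(v[3:])*Ro.from_euler('z',-.2893)
    return (proj(c,R.apply(P)+v[:3])-o).ravel()
r=least_squares(f,np.r_[k0,0,0,0],x_scale=[10,10,10,.1,.1,.1]); print(r.x.round(4),f(r.x).round(2))
R=Ro.from_rotvec(r.x[3:])*Ro.from_euler('z',-.2893)
print('key rpy',R.as_euler('xyz').round(4)); 
print('key origin in tool',Rt.inv().apply(r.x[:3]-tool).round(2))
E
python3 pnp.py
```

```text
[4.840874e+02 3.062961e+02 7.520260e+01 2.430000e-02 5.900000e-03
 1.100000e-03] [ 0.3   0.13 -0.51 -0.07  0.31 -0.29 -0.05  0.15 -1.18  0.01  1.12  0.09]
key rpy [ 0.0216  0.0126 -0.2881]
key origin in tool [-13.52   2.1   -4.77]
```

The grip is good: the key is level, its yaw matches the tool, and its origin is at about (-13.5, +1.2) in the tool frame. I'll carry it to just in front of the gap, above the deck.

Emit:
{"fn": "jog_arm", "kwargs": {"commands": [[-10, -20, -20, 0, 0, 0, 0], [-18, -43.3, -20, 0, 0, 0, 0], [-18, -43.3, 0, 0, 0, 0, 0], [-18, -43.3, 0, 0, 0, 0, 0], [-18, -43.3, 0, 0, 0, 0, 0], [-18, -43.3, 0, 0, 0, 0, 0], [-18, -43.3, 0, 0, 0, 0, 0], [-18, -43.3, 0, 0, 0, 0, 0], [-7.7, -23.2, 0, 0, 0, -6, 0], [0, 0, 0, 0, 0, -9, 0], [0, 0, 0, 0, 0, -9, 0], [0, 0, 0, 0, 0, 0, 0], [0, 0, 0, 0, 0, 0, 0]]}}

```text
time: 14.8
ee_pos: [510.1, -64.0, 111.9]
eef_rot: [3.142, -0.001, -3.015]
force: [0.2, -0.6, -4.6]
finger_gap: 19.7
```

```bash
python3 st.py; python3 - <<'E'
from h import *
im=manip.grab_frame("wrist")[:,:,::-1]; cv2.imwrite("pics/w7.png",im)
im=manip.grab_frame("scene")[:,:,::-1]; cv2.imwrite("pics/s7.png",im); crop(im,"pics/s7c.png",230,150,200,150,4)
# block4 right face check from w3 crop
from fit import tojig
c=manip.get_calibration("wrist"); c['T']=np.load("w3T.npy")
print(tojig(unproj(c,np.array([[326,325],[418,325],[605,325],[700,325]])/3.5+[179.9,139.9],28)).round(1))
print(tojig(unproj(c,np.array([[268,248],[705,277]])/3.5+[179.9,139.9],12)).round(1),'exp -20,-58.5 / -11,75')
E
```

```text
t 14.8 jig -72.51 -52.58 z 111.86 rot [ 3.1415e+00 -1.2000e-03 -3.0154e+00] Fjig 0.1 -0.6 -4.6 gap 19.7
w [ 5.75969e+02 -2.05610e+00  1.30100e-01] [-0.6 -0.2  1.7 -0.5  0.1  2.5 -0.7  1.4  0.4 -0.  -0.3 -0.9]
t [ 5.737911e+02 -3.387900e+00  1.262000e-01] [ 0.5  0.2 -0.2 -0.2 -0.2  0.  -0.1 -0.1]
both [ 5.754454e+02 -2.337300e+00  1.299000e-01] [-0.8 -0.8  1.6 -1.  -0.   2.1 -0.9  0.9  0.2 -0.5 -0.5 -1.4  0.1 -0.9
 -0.6 -0.8 -0.8 -0.6 -0.8 -1.1]
[[  1.  -40.1]
 [  1.  -12.1]
 [  1.1  44.6]
 [  1.2  73.5]]
[[-19.5 -59.5]
 [-10.   77.4]] exp -20,-58.5 / -11,75
```

View pics/s7c.png

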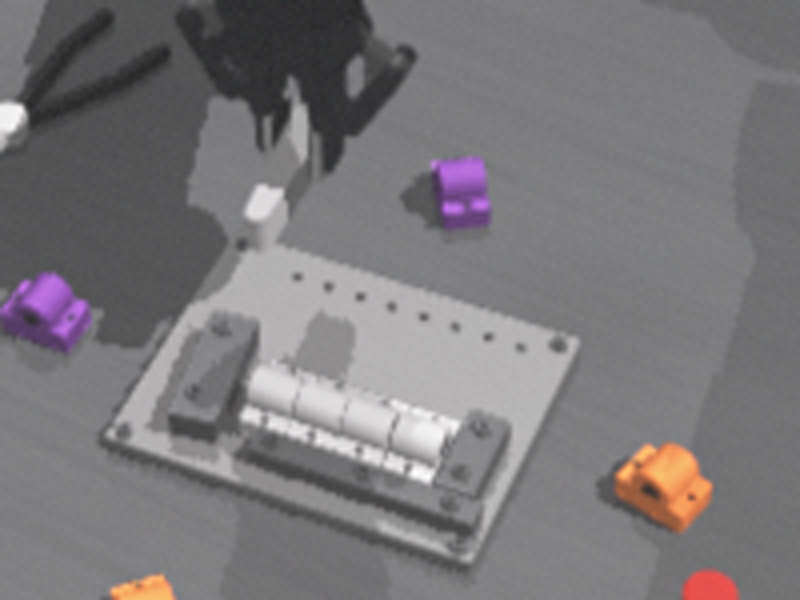

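View pics/w7.png

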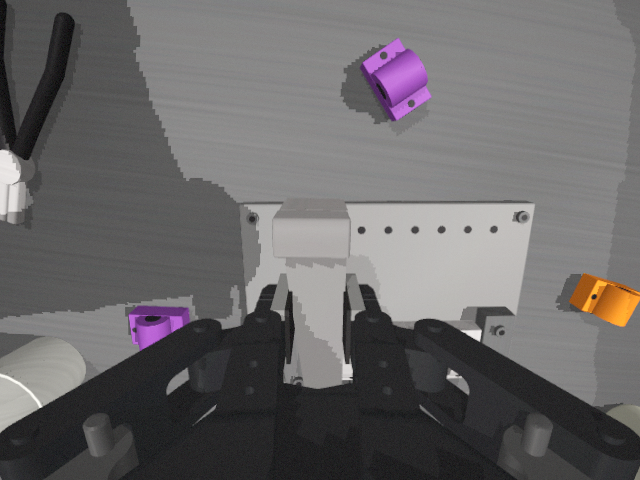

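The key hangs lined up in front of the gap. I'll lower it until it meets the deck.

Emit:
{"fn": "jog_arm", "kwargs": {"commands": [[1, -0.5, 40, 0, 0, 0, 0], [0, 0, 35, 0, 0, 0, 0], [0, 0, 10, 0, 0, 0, 0], [0, 0, 0, 0, 0, 0, 0], [0, 0, 0, 0, 0, 0, 0], [0, 0, 3, 0, 0, 0, 0], [0, 0, 0, 0, 0, 0, 0]]}}

```text
time: 15.78
ee_pos: [509.5, -64.6, 24.9]
eef_rot: [3.141, 0.0, -3.013]
force: [-0.3, -0.2, -4.8]
finger_gap: 19.9
```

```bash
python3 st.py
```

```text
t 15.775 jig -73.09 -53.11 z 24.88 rot [ 3.1414e+00  4.0000e-04 -3.0126e+00] Fjig -0.3 -0.2 -4.8 gap 19.9
```

Emit:
{"fn": "jog_arm", "kwargs": {"commands": [[0, 0, 3, 0, 0, 0, 0], [0, 0, 2, 0, 0, 0, 0], [0, 0, 1.5, 0, 0, 0, 0], [0, 0, 0, 0, 0, 0, 0]]}}

```text
time: 16.27
ee_pos: [509.3, -64.7, 17.9]
eef_rot: [3.142, -0.0, -3.013]
force: [0.3, -0.5, -4.8]
finger_gap: 20.0
```

```bash
python3 st.py
```

```text
t 16.275 jig -73.32 -53.17 z 17.86 rot [ 3.1416e+00 -4.0000e-04 -3.0125e+00] Fjig 0.3 -0.5 -4.8 gap 20.0
```

Emit:
{"fn": "jog_arm", "kwargs": {"commands": [[0, 0, 1.5, 0, 0, 0, 0], [0, 0, 0.8, 0, 0, 0, 0], [0, 0, 0, 0, 0, 0, 0]]}}

```text
time: 16.65
ee_pos: [509.4, -64.6, 15.7]
eef_rot: [3.141, -0.0, -3.013]
force: [-0.6, 0.6, -4.6]
finger_gap: 19.8
```

```bash
python3 st.py
```

```text
t 16.65 jig -73.28 -53.14 z 15.66 rot [ 3.1415e+00 -2.0000e-04 -3.0125e+00] Fjig -0.5 0.7 -4.6 gap 19.8
```

Emit:
{"fn": "jog_arm", "kwargs": {"commands": [[0, 0, 0.7, 0, 0, 0, 0], [0, 0, 0, 0, 0, 0, 0]]}}

```text
time: 16.9
ee_pos: [509.6, -64.6, 15.3]
eef_rot: [-3.142, 0.0, -3.012]
force: [0.1, -0.1, -3.1]
finger_gap: 19.9
```

```bash
python3 st.py
```

```text
t 16.9 jig -73.07 -53.17 z 15.26 rot [-3.1416e+00  3.0000e-04 -3.0125e+00] Fjig 0.0 -0.2 -3.1 gap 19.9
```

The weight is now partly on the deck, so I'll set it down, release and rise.

Emit:
{"fn": "jog_arm", "kwargs": {"commands": [[0, 0, 0.4, 0, 0, 0, 0], [0, 0, 0, 0, 0, 0, 0.35], [0, 0, 0, 0, 0, 0, 0.45], [0, 0, 0, 0, 0, 0, 0.5], [0, 0, -30, 0, 0, 0, 0.5], [0, 0, -55, 0, 0, 0, 0.5], [0, 0, -60, 0, 0, 0, 0.5], [25, 0, -40, 0, 0, 0, 0.5], [25, 0, 0, 0, 0, 0, 0.5], [0, 0, 0, 0, 0, 0, 0]]}}

```text
time: 18.15
ee_pos: [459.5, -71.1, 201.0]
eef_rot: [3.141, 0.003, -3.012]
force: [0.4, 0.4, -0.4]
finger_gap: 25.8
```

```bash
python3 st.py; python3 - <<'E'
from h import *
c=manip.get_calibration("wrist"); np.save("w8T.npy",c['T'])
im=manip.grab_frame("wrist")[:,:,::-1]; cv2.imwrite("pics/w8.png",im)
im=manip.grab_frame("top")[:,:,::-1]; cv2.imwrite("pics/t8.png",im); crop(im,"pics/t8c.png",265,185,145,135,5)
im=manip.grab_frame("scene")[:,:,::-1]; cv2.imwrite("pics/s8.png",im); crop(im,"pics/s8c.png",240,170,160,130,5)
E
```

```text
t 18.15 jig -123.57 -53.14 z 200.95 rot [ 3.1410e+00  3.0000e-03 -3.0124e+00] Fjig 0.5 0.3 -0.4 gap 25.8
```

View pics/w8.png

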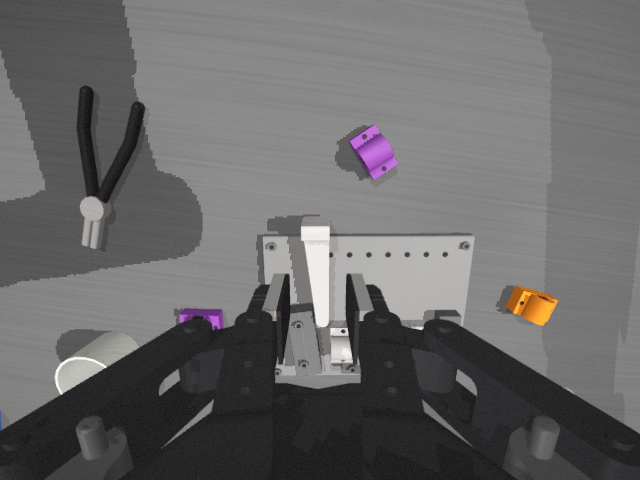

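View pics/s8c.png

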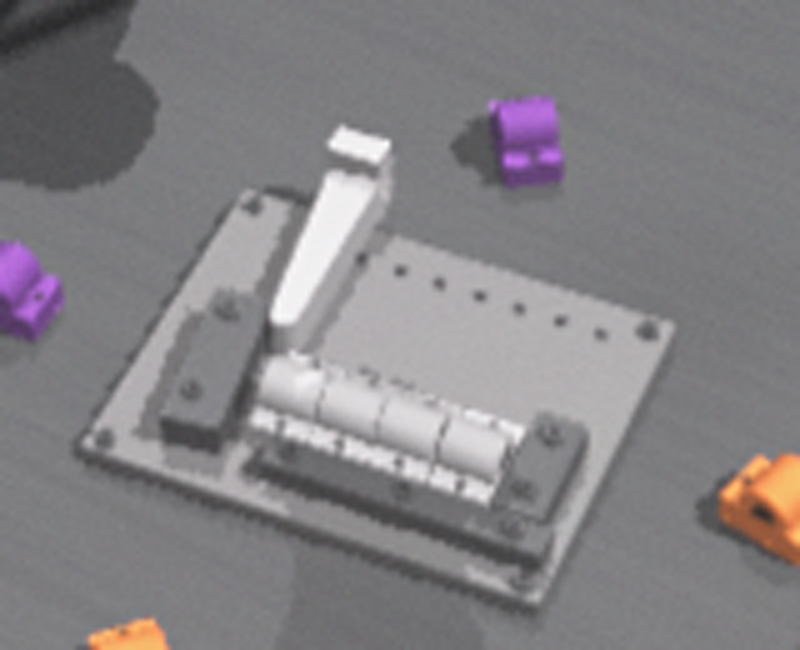

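View pics/t8c.png

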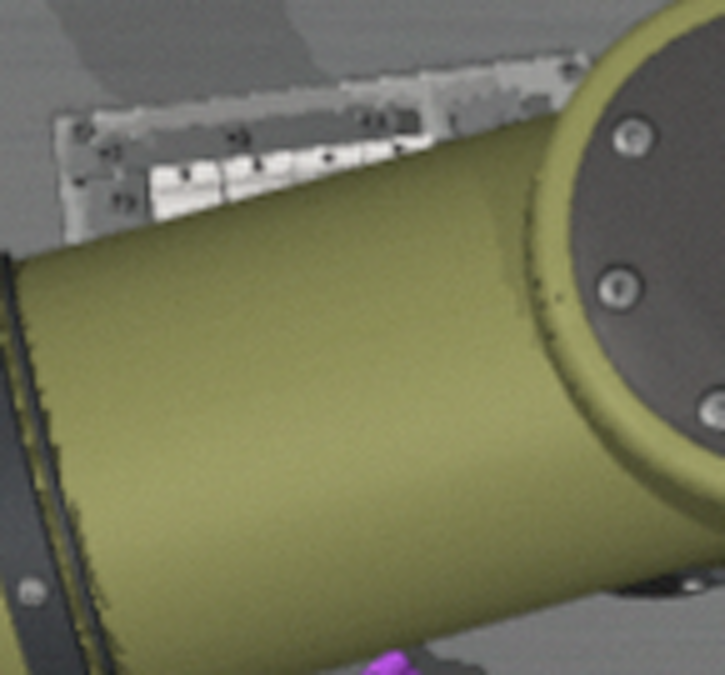

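The key lies flat on the deck, with its nose at wrist pixel (321,326) pointing into the gap between the taper stop and block 4. I'll enlarge it to check alignment.

```bash
python3 - <<'E'
from h import *
crop("pics/w8.png","pics/c9.png",265,210,95,180,3.3)
E
```

```text
(no output)
```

View pics/c9.png

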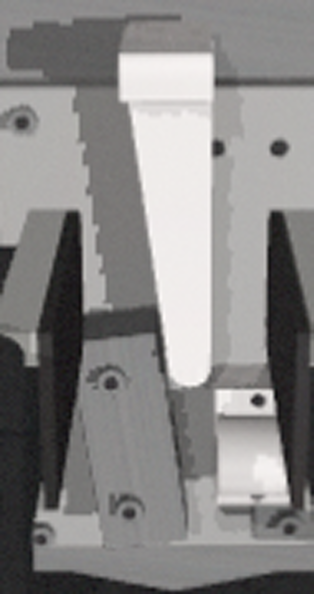

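The key is parallel to the taper stop with free space on both sides. I'll go behind the thick end to push.

Emit:
{"fn": "jog_arm", "kwargs": {"commands": [[14, -1, 40, 0, 0, 0, 0], [0, 0, 50, 0, 0, 0, 0], [0, 0, 50, 0, 0, 0, 0], [0, 0, 30, 0, 0, 0, 0], [0, 0, 11, 0, 0, 0, 0], [0, 0, 0, 0, 0, 0, 0], [-4, 0, 0, 0, 0, 0, 0], [0, 0, 0, 0, 0, 0, 0]]}}

```text
time: 19.3
ee_pos: [451.2, -73.1, 20.0]
eef_rot: [3.141, 0.002, -3.012]
force: [-0.7, 0.7, 0.1]
finger_gap: 0.3
```

```bash
python3 st.py; python3 - <<'E'
from h import *
im=manip.grab_frame("wrist")[:,:,::-1]; cv2.imwrite("pics/w9.png",im)
E
```

```text
t 19.3 jig -132.08 -54.1 z 19.98 rot [ 3.1415e+00  2.1000e-03 -3.0124e+00] Fjig -0.6 0.8 0.1 gap 0.3
```

View pics/w9.png

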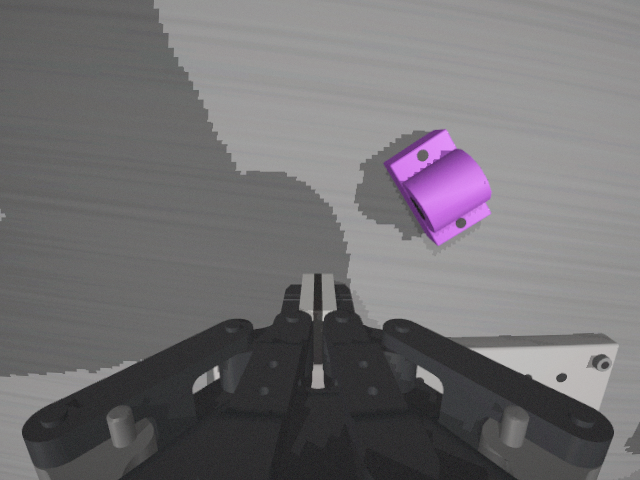

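Clear; no contact yet. I'll start pushing along +x (tool -x), drifting slightly in +y with the taper.

Emit:
{"fn": "jog_arm", "kwargs": {"commands": [[-4, 0, 0, 0, 0, 0, 0], [-4, 0, 0, 0, 0, 0, 0], [-4, 0.3, 0, 0, 0, 0, 0], [-4, 0.3, 0, 0, 0, 0, 0], [-4, 0.4, 0, 0, 0, 0, 0], [0, 0, 0, 0, 0, 0, 0]]}}

```text
time: 20.1
ee_pos: [470.2, -69.6, 18.6]
eef_rot: [3.141, 0.0, -3.013]
force: [-0.7, -0.3, 0.2]
finger_gap: 0.6
```

```bash
python3 st.py
```

```text
t 20.1 jig -112.75 -53.05 z 18.58 rot [ 3.1414e+00  4.0000e-04 -3.0125e+00] Fjig -0.8 -0.2 0.2 gap 0.6
```

Emit:
{"fn": "jog_arm", "kwargs": {"commands": [[-4, 0.4, 0, 0, 0, 0, 0], [-4, 0.4, 0, 0, 0, 0, 0], [-4, 0.4, 0, 0, 0, 0, 0], [-3, 0.4, 0, 0, 0, 0, 0], [0, 0, 0, 0, 0, 0, 0]]}}

```text
time: 20.72
ee_pos: [484.9, -66.1, 18.7]
eef_rot: [3.141, 0.001, -3.012]
force: [-1.2, 0.6, 0.4]
finger_gap: -0.3
```

```bash
python3 st.py
```

```text
t 20.725 jig -97.76 -51.46 z 18.68 rot [ 3.1415e+00  5.0000e-04 -3.0124e+00] Fjig -1.1 0.7 0.4 gap -0.3
```

Check with the scene camera that it tracks into the gap.

```bash
python3 - <<'E'
from h import *
im=manip.grab_frame("scene")[:,:,::-1]; crop(im,"pics/s10c.png",240,170,160,130,5)
E
```

```text
(no output)
```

View pics/s10c.png

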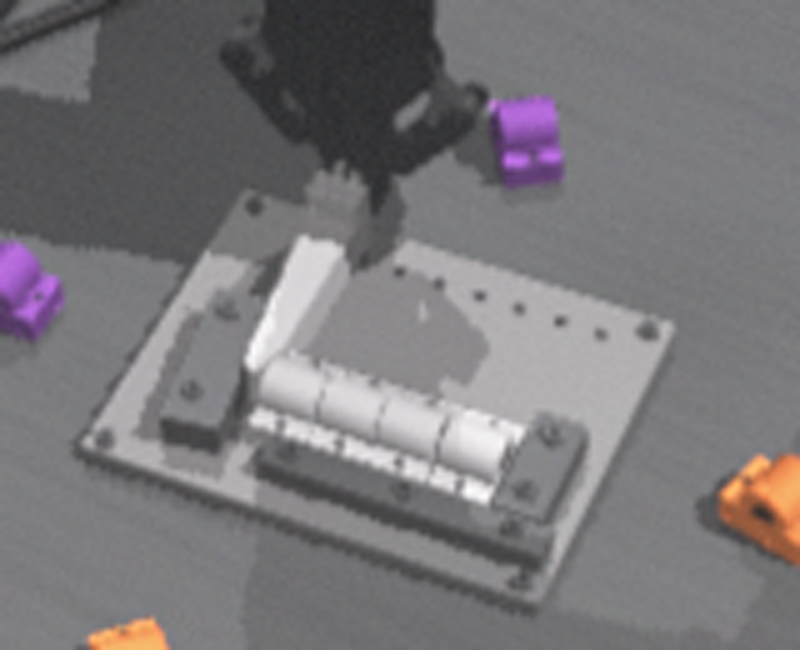

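The nose is entering the gap cleanly, so I'll continue.

Emit:
{"fn": "jog_arm", "kwargs": {"commands": [[-3, 0.4, 0, 0, 0, 0, 0], [-3, 0.4, 0, 0, 0, 0, 0], [-3, 0.3, 0, 0, 0, 0, 0], [-3, 0.3, 0, 0, 0, 0, 0], [0, 0, 0, 0, 0, 0, 0]]}}

```text
time: 21.4
ee_pos: [496.1, -63.5, 18.5]
eef_rot: [-3.141, -0.001, -3.013]
force: [-3.4, -1.4, 1.3]
finger_gap: 0.2
```

```bash
python3 st.py
```

```text
t 21.4 jig -86.28 -50.31 z 18.5 rot [-3.1414e+00 -6.0000e-04 -3.0127e+00] Fjig -3.6 -1.0 1.3 gap 0.2
```

Emit:
{"fn": "jog_arm", "kwargs": {"commands": [[-2, 0.2, 0, 0, 0, 0, 0], [-2, 0.2, 0, 0, 0, 0, 0], [-2, 0.2, 0, 0, 0, 0, 0], [-2, 0.2, 0, 0, 0, 0, 0], [-2, 0.2, 0, 0, 0, 0, 0], [0, 0, 0, 0, 0, 0, 0]]}}

```text
time: 22.15
ee_pos: [505.8, -61.2, 18.5]
eef_rot: [-3.141, -0.001, -3.013]
force: [-4.6, -2.8, 2.2]
finger_gap: 0.2
```

```bash
python3 st.py
```

```text
t 22.15 jig -76.43 -49.32 z 18.52 rot [-3.1414e+00 -7.0000e-04 -3.0127e+00] Fjig -4.9 -2.2 2.2 gap 0.2
```

Emit:
{"fn": "jog_arm", "kwargs": {"commands": [[-2, 0.1, 0, 0, 0, 0, 0], [-2, 0.1, 0, 0, 0, 0, 0], [-1.5, 0, 0, 0, 0, 0, 0], [-1, 0, 0, 0, 0, 0, 0], [0, 0, 0, 0, 0, 0, 0]]}}

```text
time: 22.78
ee_pos: [511.8, -60.0, 18.5]
eef_rot: [3.141, -0.001, -3.013]
force: [-6.3, -0.5, 2.3]
finger_gap: -0.1
```

```bash
python3 st.py
```

```text
t 22.775 jig -70.26 -48.82 z 18.49 rot [ 3.1412e+00 -1.4000e-03 -3.0126e+00] Fjig -6.3 0.3 2.3 gap -0.1
```

Emit:
{"fn": "jog_arm", "kwargs": {"commands": [[-1, 0, 0, 0, 0, 0, 0], [-1, 0, 0, 0, 0, 0, 0], [-1, 0, 0, 0, 0, 0, 0], [-0.5, 0, 0, 0, 0, 0, 0], [0, 0, 0, 0, 0, 0, 0]]}}

```text
time: 23.4
ee_pos: [514.9, -59.2, 18.5]
eef_rot: [3.141, -0.002, -3.012]
force: [-8.0, 1.7, 4.7]
finger_gap: 0.4
```

```bash
python3 st.py
```

```text
t 23.4 jig -67.05 -48.46 z 18.49 rot [ 3.1407e+00 -2.0000e-03 -3.0124e+00] Fjig -7.7 2.7 4.7 gap 0.4
```

Emit:
{"fn": "jog_arm", "kwargs": {"commands": [[-0.8, 0, 0, 0, 0, 0, 0], [-0.8, 0, 0, 0, 0, 0, 0], [0, 0, 0, 0, 0, 0, 0]]}}

```text
time: 23.78
ee_pos: [515.9, -59.0, 18.3]
eef_rot: [3.141, -0.004, -3.012]
force: [-10.6, 1.4, 6.1]
finger_gap: 0.0
```

```bash
python3 st.py
```

```text
t 23.775 jig -66.09 -48.43 z 18.34 rot [ 3.1406 -0.0035 -3.0125] Fjig -10.4 2.8 6.1 gap 0.0
```

Emit:
{"fn": "jog_arm", "kwargs": {"commands": [[-0.8, 0, 0, 0, 0, 0, 0], [-0.8, 0, 0, 0, 0, 0, 0], [0, 0, 0, 0, 0, 0, 0]]}}

```text
time: 24.15
ee_pos: [516.1, -59.2, 18.0]
eef_rot: [3.141, -0.007, -3.013]
force: [-16.8, 1.1, 9.6]
finger_gap: -0.1
```

```bash
python3 st.py
```

```text
t 24.15 jig -65.92 -48.61 z 18.01 rot [ 3.1408 -0.0069 -3.0127] Fjig -16.5 3.2 9.6 gap -0.1
```

The key has stopped at its home position and force is rising. One slightly firmer nudge.

Emit:
{"fn": "jog_arm", "kwargs": {"commands": [[-0.5, 0, 0, 0, 0, 0, 0], [0, 0, 0, 0, 0, 0, 0]]}}

```text
time: 24.4
ee_pos: [516.1, -59.2, 18.0]
eef_rot: [3.141, -0.008, -3.013]
force: [-19.0, 2.1, 11.4]
finger_gap: 0.3
```

```bash
python3 st.py
```

```text
t 24.4 jig -65.94 -48.62 z 17.99 rot [ 3.1408 -0.008  -3.0128] Fjig -18.6 4.6 11.4 gap 0.3
```

It is jammed at 19 N with no further motion. I'll back off and look.

Emit:
{"fn": "jog_arm", "kwargs": {"commands": [[3, 0, 0, 0, 0, 0, 0], [12, 0, 0, 0, 0, 0, 0], [20, 0, 0, 0, 0, 0, 0], [0, 0, -50, 0, 0, 0, 0], [0, 0, -60, 0, 0, 0, 0], [-30, 40, -60, 0, 0, 0, 0], [-40, 25, -50, 0, 0, 0, 0.5], [0, 0, 0, 0, 0, 0, 1], [0, 0, 0, 0, 0, 0, 1], [0, 0, 0, 0, 0, 0, 1]]}}

```text
time: 25.65
ee_pos: [536.8, -2.0, 221.0]
eef_rot: [3.141, -0.001, -3.013]
force: [-0.5, -0.9, -0.3]
finger_gap: 72.2
```

```bash
python3 st.py; python3 - <<'E'
from h import *
c=manip.get_calibration("wrist"); np.save("w11T.npy",c['T'])
im=manip.grab_frame("wrist")[:,:,::-1]; cv2.imwrite("pics/w11.png",im); crop(im,"pics/w11c.png",200,140,225,165,3.5)
im=manip.grab_frame("scene")[:,:,::-1]; cv2.imwrite("pics/s11.png",im); crop(im,"pics/s11c.png",240,170,160,130,5)
E
```

```text
t 25.65 jig -37.99 5.47 z 221.03 rot [ 3.1415e+00 -1.4000e-03 -3.0128e+00] Fjig -0.6 -0.8 -0.3 gap 72.2
```

View pics/w11.png

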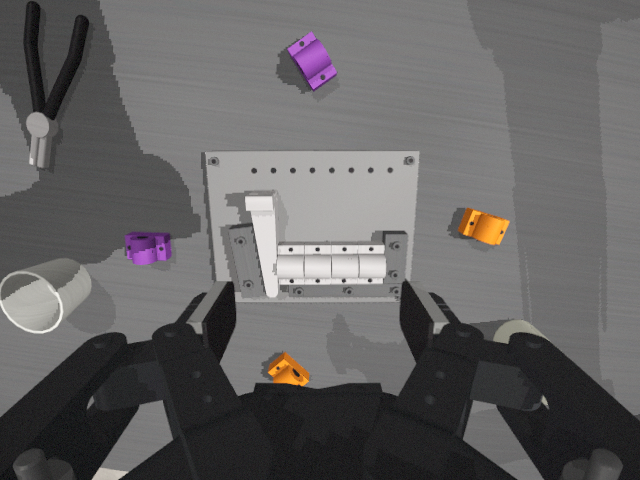

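View pics/w11c.png

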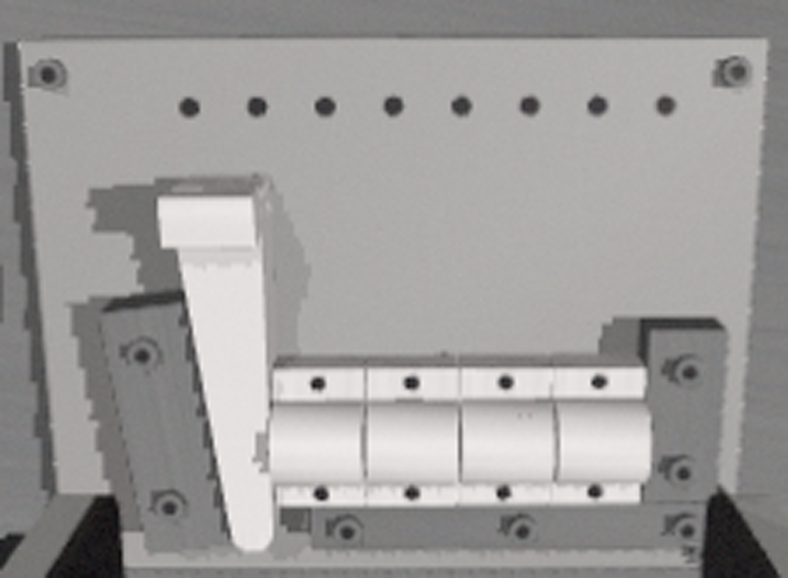

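View pics/s11c.png

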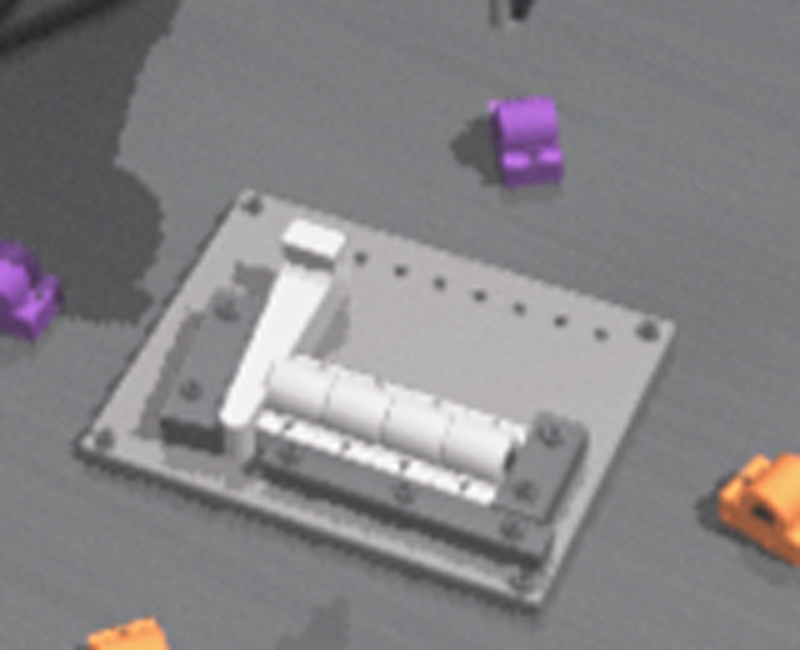

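```bash
python3 - <<'E' | tail -8
from fit import *
c=manip.get_calibration("wrist"); c['T']=np.load("w11T.npy")
q=lambda a:np.array(a,float)/3.5+[199.9,139.9]
print('key top edge z37',tojig(unproj(c,q([[266,265],[272,520]]),37)).round(1).tolist())
print('key slant z37',tojig(unproj(c,q([[180,262],[229,520]]),37)).round(1).tolist())
print('head z50',tojig(unproj(c,q([[158,198],[252,197],[255,245],[164,247]]),50)).round(1).tolist(), 'nose',tojig(unproj(c,q([[253,551]]),37)).round(1).tolist())
print('front corners z28',tojig(unproj(c,q([[273,368],[366,368],[460,368],[553,368],[645,367]]),28)).round(1).tolist())
print('back z28',tojig(unproj(c,q([[278,502],[458,503],[641,502]]),28)).round(1).tolist())
E
```

```text
t [ 5.737911e+02 -3.387900e+00  1.262000e-01] [ 0.5  0.2 -0.2 -0.2 -0.2  0.  -0.1 -0.1]
both [ 5.754454e+02 -2.337300e+00  1.299000e-01] [-0.8 -0.8  1.6 -1.  -0.   2.1 -0.9  0.9  0.2 -0.5 -0.5 -1.4  0.1 -0.9
 -0.6 -0.8 -0.8 -0.6 -0.8 -1.1]
key top edge z37 [[-32.6, -36.1], [45.7, -37.1]]
key slant z37 [[-33.5, -60.4], [45.8, -50.0]]
head z50 [[-53.9, -62.8], [-54.0, -37.6], [-41.0, -37.2], [-40.5, -61.9]] nose [[56.0, -43.2]]
front corners z28 [[0.7, -36.2], [0.8, -8.6], [0.8, 19.3], [0.9, 46.9], [0.6, 74.3]]
back z28 [[43.9, -36.2], [44.3, 19.1], [44.1, 75.4]]
```

The checks match home, so I'll hand in.

```bash
python3 -c "
from bench import manip
print(manip.finish_job())"
```

```text
the job is handed in; nothing more can be done
None
```

The row is locked: all four blocks are against the rear fence, and the taper key is pushed in and holding them against the end stop. I handed the job in at about 26 s; the limit is 69 s.

- **Blocks:** I pushed each one to the fence with 9 to 16 N, in the order 3, 2, 4, 1. In the last wrist picture their front faces are at jig x 0.6 to 0.9 mm (home is 1). Their sides run from y -36 to 74.5 mm at about 27.6 mm per block, so no gaps are left.
- **Key:** I laid it flat on the deck, thin end first, and pushed it in until it stopped moving at 19 N. It now spans jig x -54 to 56 mm with its straight side at y about -37 mm. That is within 1 mm of its home position and parallel to the jig.
- **Robot and bystanders:** The gripper is well clear above the jig. I did not touch the pliers, bottle or tin.

The camera position of the key in the grip put it about 4 mm lower than expected. The deck contact height showed the expected value was right. The calibration also left 1 to 2 mm of uncertainty in the jig's position. No other check failed.

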